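# Hang the parts bin in the notch of the panel rail

### The arm

A 6-joint arm with a two-finger parallel gripper is mounted at the origin on a cart in front of the work surface, level with it; the furniture and walls round the work are solid. World frame = base frame: x ahead of the robot, y to its left, z up, the work surface at z = 0. Lengths are in m, angles in rad, forces in N, time in s.
With the tool pointing down it reaches from about 0.275 to 0.825 m from the base axis. Payload 5.2 kg.
Tool frame: the origin (TCP) lies at the very end of the fingers, on their centre line; the grasp point (between the pads) lies 19 mm behind it; z points along the fingers, y is the line along which they close (so a half turn about z gives the same grasp; the last joint's range is limited). The gripper opens to 93 mm and grips with 3 to 60 N. Pads are 15 mm wide; open, the fingers measure 128 mm over their backs; the gripper's body (75 mm by 188 mm) begins 65 mm behind the grasp point.
Start: joints at [-1.549, 0.259, 1.535, -0, 1.348, -0.203], TCP at [0.123, -0.536, 0.219] pointing down, gripper open.
Joint ranges: [-3.14, 3.14], [-0.91, 2.08], [0.19, 2.58], [-1.22, 4.36], [0.22, 2.71], [-3.12, 3.12]. Speed limits (rad/s): [2.57, 2.57, 3.14, 3.14, 3.14, 3.14].

### API

Orientations are given as a rotation vector (axis times angle).
In Python, from bench import movep, line_to, move_j, open_gripper, grab, hold, solve_ik, observe, snapshot, camera_info, MotionError, sign_off gives the robot as it stands. Calls block until the motion is done:
- movep(position, orientation): joint-space move of the TCP to a pose.
- line_to(position, rotation=None, velocity=0.15): straight line of the TCP; rotation=None keeps the orientation; velocity is the mean speed in m/s.
- move_j(angles): joint-space move.
- open_gripper() and grab(effort=None): open the fingers fully, or close them until they stop; effort is the grip in N (None keeps the last).
- hold(seconds).
- solve_ik(position, orientation): joint angles nearest the present ones, or None.
- observe(): the state.
- snapshot(name): name is "scene" or "top" or "wrist"; returns (picture, depth): 400x640x3 uint8, red, green, blue; 400x640 float32, m along the optical axis (not along the pixel's ray), 0 where there is no reading.
- camera_info(name): a dict with "mtx" (3x3 intrinsics, pixels), "cam_to_world" (4x4, takes a point from camera to world coordinates); the wrist camera has in their place "tool_from_camera" (4x4, takes a point from camera to tool coordinates, whose origin is the TCP and whose axes are the flange's). Camera axes: x right, y up, looking along -z (the intrinsics and any distortion apply to the point x, -y, -z); pixel columns grow to the right and rows downward; lengths in m; the calibration is good to about 2 mm. A picture is of the moment at which its call begins: read the wrist's pose just before it. camera_info takes no time and is no camera call.
A pose or a line that the arm cannot do raises MotionError and nothing moves.
- sign_off(): hands the job in; it is judged then, once.
The state is a dict: "clock": time; "q": joint angles; "joint_vel": joint speeds; "tau": joint torques, N m; "position": TCP position; "tcp_rot": TCP orientation; "contact_force": force on the tool from outside, world axes, zero at the start; "moment": the same for the moment, N m; "finger_gap": finger opening in m; "grasp_force": force on a finger pad.
Only numpy, scipy, OpenCV 4.12 (cv2) and the standard library are available. Lean on these libraries where they do the work, as an engineer would, in place of code of your own. Each camera call takes 0.05 s, during which the arm holds its last target. There are 200 camera calls.

### The job

Hang the small grey parts bin, with the ring left in it, on the rail of the louvered panel: lift it over the rail, lower its lip behind it, and slide it along until the rib under the lip falls into the notch in the rail's top edge, so that the bin hangs fully home, upright and by itself. The notch has to be found, and the rail is easily bent, so press and set down gently, do not let the bin fall; leave everything else where it is.

Things in the scene. Friction and masses are not known exactly. Their poses are not given: they have to be found in the camera images.
- bin_center (a point): middle of the open grey parts bin, 25 mm above its underside; outside 76 mm long (its x), 52 mm wide (y), 50 mm high, walls and floor 3 mm, 0.13 to 0.23 kg. x points to its lipped end, z up. It stands on the worktop at first, lip away from the robot; pinch it across its two long sides (52 mm).
- bin_lip (a point): on the bin, 42 mm in +x of bin_center and 25 mm above it: middle of the lip's slot, level with the flange's underside. The 4 mm flange is 46 mm wide (y); a 3 mm skirt hangs from its far edge, 18 mm down. Back wall and skirt are 8 mm apart in x: the slot that takes the rail. At y = 0 a rib, 8 mm wide in y, fills the slot from the flange to 8 mm below it.
- panel: louvered panel on an aluminium stand, fixed, 240 mm wide (y); origin on the worktop under the rail, half-way along the panel. x points from the robot's side through the rail to the grey sheet behind it, y along the rail, z up. The sheet starts 16 mm behind the rail's back face, its top 10 mm lower than the rail's top; the bin hangs on the -x side.
- rail_top (a point): point on the rail's top edge, half-way along the panel (NOT at the notch), 125 mm above the worktop, axes as the panel's. The rail is a stiff fixed upright blade, 5 mm thick (x), 60 mm tall, 262 mm long, an ear at each end 12 mm higher. When home, the flange lies on its top edge: bin_lip at this point's height, up to 3 mm off in x, the bin leaning up to 0.1 rad.
- panel_mid (a point): on the panel, 20 mm below rail_top. About the notch: it is in the middle of the rail, in its top edge, 14 mm wide (20 mm at the bevelled mouth), 10 mm deep. The rail is clamped off-centre, so the notch lies up to 35 mm in +y or -y of rail_top; this is not measured: look or feel for it. With its rib riding on the rail's top the bin is 8 mm higher than when home.
- ring: black adapter ring, 30 mm across, 9 mm high, lying loose on the bin's floor; origin in the middle of its underside
- tube: bystander: black lens tube standing on the worktop, 32 mm across, 52 mm high, origin under its centre
- sensor: bystander: flat black round sensor head, 40 mm across, 14 mm high, origin under its centre
Things that resemble listed ones, but are neither listed nor needed, are in the scene too. What is shaped like the part that bears bin_center but green or yellow is not meant.

How it is judged:
By the outcome, as a careful person would: the job done as asked, in the order asked, and still so for the second after the job is handed in, with the robot touching nothing.
It also fails if it takes over 72 s, if anything falls off the work surface, if the arm or the gripper's body presses on something with over 40 N, if the wrist force passes 120 N, or if a joint passes its speed limit or range.

## Working session

There is one attempt and no reset: what is moved stays moved. The work goes in short steps, each a Python script; the robot and the scene stay as the last script left them, time stands still between calls to the robot, and variables do not carry over. Pictures are saved under pics/ and viewed, at most 10 in all, crops included, and the job is handed in when it is done.

```bash
mkdir -p pics; cat > h.py <<'E'
import numpy as np, cv2
from bench import *
from scipy.spatial.transform import Rotation as R
def cloud(name, depth, st=None):
    ci=camera_info(name); K=np.array(ci["mtx"])
    v,u=np.mgrid[0:400,0:640]
    d=ci.get("dist",ci.get("distortion"))
    x=(u-K[0,2])/K[0,0]; y=(v-K[1,2])/K[1,1]
    if d is not None and np.any(d):
        p=cv2.undistortPoints(np.stack([u,v],-1).reshape(-1,1,2).astype(float),K,np.array(d,float)).reshape(400,640,2)
        x,y=p[...,0],p[...,1]
    P=np.stack([x*depth,-y*depth,-depth],-1)
    if "cam_to_world" in ci: T=np.array(ci["cam_to_world"])
    else:
        W=np.eye(4);W[:3,:3]=R.from_rotvec(st["tcp_rot"]).as_matrix();W[:3,3]=st["position"]
        T=W@np.array(ci["tool_from_camera"])
    return P@T[:3,:3].T+T[:3,3]
def take(name,tag):
    st=observe(); p,d=snapshot(name)
    cv2.imwrite(f"pics/{tag}.png",cv2.cvtColor(p,cv2.COLOR_RGB2BGR))
    c=cloud(name,d,st); c[d==0]=np.nan
    np.savez(f"{tag}.npz",p=p,c=c); return p,c
E
python3 - <<'E'
from h import *
for n in("scene","top","wrist"): print({k:np.round(np.array(v),3).tolist() if not isinstance(v,str) else v for k,v in camera_info(n).items()})
take("top","top1");take("scene","scene1");print(observe())
a=cv2.imread("pics/top1.png");b=cv2.imread("pics/scene1.png")
cv2.imwrite("pics/both.png",np.vstack([a,b])[:, :])
E
```

```text
{'mtx': [[434.014, 0.0, 321.048], [0.0, 434.014, 201.164], [0.0, 0.0, 1.0]], 'cam_to_world': [[-0.443, 0.627, -0.641, -0.078], [-0.897, -0.314, 0.312, 0.423], [-0.006, 0.713, 0.701, 0.765], [0.0, 0.0, 0.0, 1.0]]}
{'mtx': [[479.67, 0.0, 324.034], [0.0, 479.67, 199.228], [0.0, 0.0, 1.0]], 'cam_to_world': [[0.017, 0.994, -0.11, 0.403], [-1.0, 0.017, -0.001, 0.13], [0.001, 0.11, 0.994, 1.206], [0.0, 0.0, 0.0, 1.0]]}
{'mtx': [[316.291, 0.0, 320.055], [0.0, 316.291, 200.0], [0.0, 0.0, 1.0]], 'tool_from_camera': [[0.001, 0.962, 0.274, 0.076], [1.0, -0.0, -0.001, 0.001], [-0.001, 0.274, -0.962, -0.166], [0.0, 0.0, 0.0, 1.0]]}
{'clock': 0.1, 'q': array([-1.54879507e+00,  2.59292656e-01,  1.53595955e+00, -5.32053349e-06,
        1.34802469e+00, -2.02825743e-01]), 'joint_vel': array([-0.00094339, -0.00022572, -0.0027282 ,  0.00040439,  0.00158196,
       -0.00083354]), 'tau': array([ 7.51291973e-04, -4.38217556e+01, -2.84645230e+01,  7.19457795e-02,
        3.62085120e-02, -4.84189559e-05]), 'position': array([ 0.1226118 , -0.53565026,  0.21789438]), 'tcp_rot': array([-3.12009626e+00, -3.52227718e-01, -2.30629338e-04]), 'contact_force': array([-0.33956229, -0.90596249, -0.24516326]), 'moment': array([0.01231442, 0.01067471, 0.03127752]), 'grasp_force': 0.0, 'finger_gap': 0.09273444193421518}
```

View pics/top1.png

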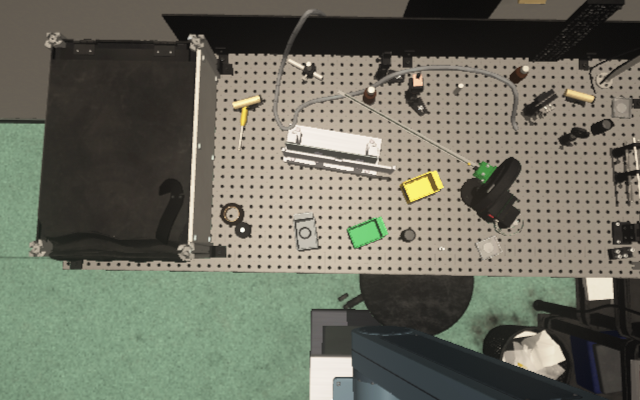

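View pics/scene1.png

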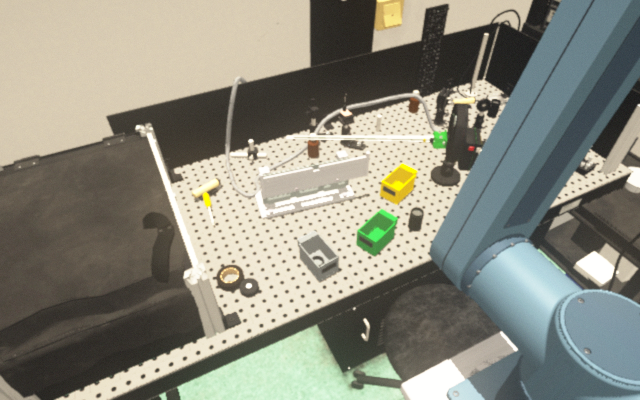

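The grey bin with the ring is at top (305,232). Lookalikes are the green bin (367,233) and the yellow bin (422,187). The panel is at about (337,155), with its rail running along (285,152)-(393,170). I choose the grey bin and will check it in a close crop.

```bash
python3 - <<'E'
from h import *
z=np.load("top1.npz");p,c=z["p"],z["c"]
b=cv2.cvtColor(p[110:260,270:410],cv2.COLOR_RGB2BGR)
cv2.imwrite("pics/crop1.png",cv2.resize(b,None,fx=4,fy=4,interpolation=cv2.INTER_CUBIC))
Z=c[...,2]
def rect(name,m):
    q=c[m]; r=cv2.minAreaRect(q[:,:2].astype(np.float32)); print(name,m.sum(),r,np.percentile(q[:,2],[5,50,95]))
box=np.zeros(Z.shape,bool);box[205:258,288:325]=1
rect("bin",box&(Z>.035)); 
box[:]=0;box[115:190,270:405]=1
rect("rail",box&(Z>.119)); rect("ear",box&(Z>.13));rect("panel",box&(Z>.02))
m=box&(Z>.119);q=c[m];o=np.argsort(q[:,1]);print(np.round(q[o][::max(1,len(o)//40)],3).tolist())
E
```

```text
bin 239 ((0.45285263657569885, 0.17520850896835327), (0.08826261758804321, 0.05215390771627426), 8.150914192199707) [0.03936767 0.05146265 0.05695569]
rail 410 ((0.634684145450592, 0.09714362025260925), (0.2600969672203064, 0.04931875318288803), 81.69348907470703) [0.11939686 0.12411411 0.13526037]
ear 33 ((0.614616334438324, 0.10007372498512268), (0.26009100675582886, 0.008550106547772884), 81.7406997680664) [0.13054253 0.13566033 0.14121241]
panel 1914 ((0.6681561470031738, 0.0652715265750885), (0.30315011739730835, 0.15006397664546967), 76.85664367675781) [0.04272154 0.10132946 0.12622856]
[[0.599, -0.028, 0.136], [0.592, -0.024, 0.135], [0.597, -0.021, 0.125], [0.596, -0.012, 0.125], [0.599, -0.005, 0.125], [0.601, 0.004, 0.122], [0.601, 0.009, 0.124], [0.6, 0.013, 0.126], [0.632, 0.018, 0.12], [0.629, 0.02, 0.121], [0.629, 0.022, 0.122], [0.636, 0.025, 0.123], [0.648, 0.027, 0.121], [0.604, 0.03, 0.13], [0.603, 0.038, 0.123], [0.609, 0.046, 0.126], [0.607, 0.052, 0.124], [0.611, 0.062, 0.126], [0.612, 0.071, 0.124], [0.613, 0.078, 0.127], [0.616, 0.087, 0.123], [0.618, 0.11, 0.125], [0.617, 0.119, 0.126], [0.616, 0.128, 0.12], [0.622, 0.133, 0.123], [0.619, 0.142, 0.125], [0.624, 0.149, 0.124], [0.621, 0.158, 0.126], [0.626, 0.167, 0.126], [0.624, 0.176, 0.124], [0.627, 0.185, 0.129], [0.628, 0.192, 0.125], [0.668, 0.198, 0.122], [0.671, 0.2, 0.12], [0.632, 0.204, 0.126], [0.628, 0.206, 0.122], [0.661, 0.209, 0.12], [0.675, 0.212, 0.121], [0.63, 0.215, 0.125], [0.637, 0.221, 0.136], [0.628, 0.225, 0.119]]
```

View pics/crop1.png

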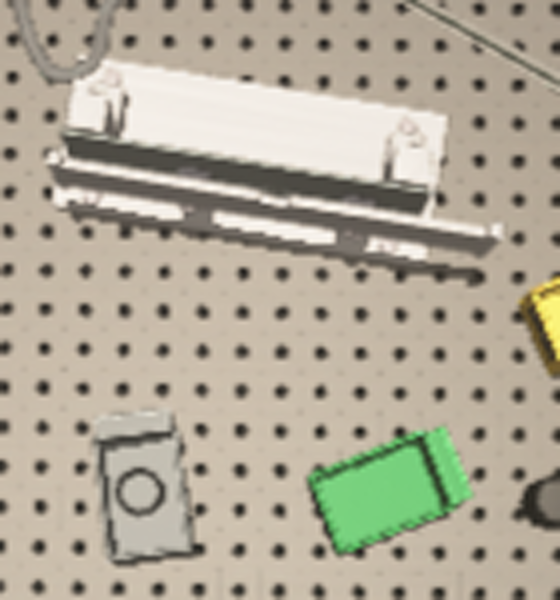

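The crop shows the grey bin, lip pointing up and to the left, with the ring inside, so the choice holds. A gap in the rail's top edge readings near world y≈0.098 matches the midpoint between the ears, so the notch is probably there. Next I check the height of the black stand, then move above the bin.

```bash
cat >> h.py <<'E'
def rot(yaw):
    c,s=np.cos(yaw),np.sin(yaw)
    return R.from_matrix([[c,s,0],[s,-c,0],[0,0,-1]]).as_rotvec()
E
python3 - <<'E'
from h import *
c=np.load("top1.npz")["c"];q=c[145:245,440:540].reshape(-1,3);q=q[q[:,2]>.03]
print("stand",np.nanmax(q[:,2]),np.nanmin(q,0),np.nanmax(q,0))
line_to([0.123,-0.45,0.36],velocity=.3)
r=.42
yb=.1425
movep([r*np.cos(.2),r*np.sin(.2),0.36],rot(yb))
movep([0.4475,0.1744,0.17],rot(yb))
p,c=take("wrist","w1")
o=observe();print(o["clock"],o["position"],o["contact_force"])
Z=c[...,2];m=(Z>.038)&(Z<.065)&(np.abs(c[...,0]-.45)<.09)&(np.abs(c[...,1]-.175)<.06)
print(m.sum(),cv2.minAreaRect(c[m][:,:2].astype(np.float32)))
m=(Z>.12)&(Z<.15)&(c[...,0]>.56); print("rail",m.sum(),cv2.minAreaRect(c[m][:,:2].astype(np.float32)) if m.sum()>5 else 0)
E
```

```text
stand 0.21863315591924737 [ 0.44824845 -0.33128211  0.03012333] [ 0.65633913 -0.13754076  0.21863316]
3.8833 [0.44893129 0.17388307 0.17162582] [0.46956206 0.4094302  0.5595035 ]
1776 ((0.453294038772583, 0.1743052750825882), (0.0863444060087204, 0.052077557891607285), 8.10512638092041)
rail 1197 ((0.6035412549972534, 0.02744755521416664), (0.0660436749458313, 0.00638972781598568), 81.51959228515625)
```

View pics/w1.png

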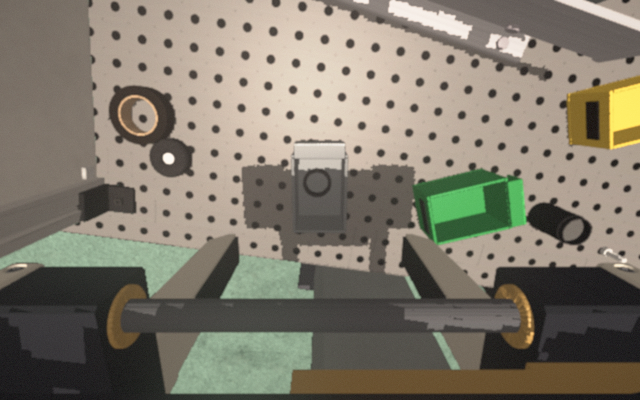

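The bin is centred and sits clear between the fingers (lip at about (320,150), ring at (317,183)). I grasp it, lift, and go to a viewing pose in front of the rail.

```bash
python3 - <<'E'
from h import *
line_to([0.4478,0.1737,0.06],rot(.1415),velocity=.12)
line_to([0.4478,0.1737,0.014],velocity=.06)
o=observe();print(o["position"],o["contact_force"])
grab(25);hold(.2)
o=observe();print(o["finger_gap"],o["grasp_force"],o["contact_force"])
line_to([0.4478,0.1737,0.05],velocity=.05)
line_to([0.46,0.16,0.165],velocity=.15)
psi=-.1445; ex=np.array([np.cos(psi),np.sin(psi)])
N=np.array([.6146,.1001]); t=N-.12*ex
movep([*t,.165],rot(psi)); hold(.3)
p,c=take("wrist","w2");o=observe();print(o["clock"],o["position"],o["tcp_rot"],o["contact_force"],o["moment"],o["finger_gap"])
E
```

```text
[0.44804194 0.17374253 0.01413028] [ 0.29941615  0.32207964 -0.16444794]
0.05176754627994849 25.000242590904236 [-1.10074772  0.42546246  0.95693203]
9.2667 [0.49529888 0.11801378 0.1649102 ] [-3.13346659e+00  2.24619471e-01  6.01918376e-04] [ 0.66261494 -1.3306688  -2.66683795] [ 0.01927669 -0.00536945 -0.00524306] 0.052012222491092504
```

View pics/w2.png

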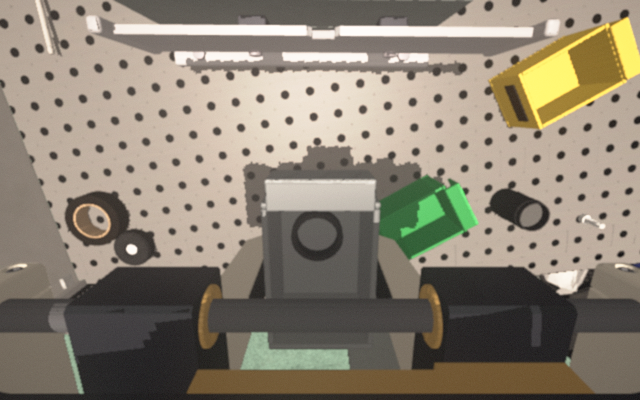

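The notch is visible in the rail at (323,33), almost on the bin's centre line (the lip spans u 265-377). The bin is level in the grip. Now I compute the rail, notch and lip positions from this view.

```bash
python3 - <<'E'
from h import *
c=np.load("w2.npz")["c"];psi=-.1445
T=np.array([.49530,.11801]);ex=np.array([np.cos(psi),np.sin(psi)]);ey=np.array([-ex[1],ex[0]])
X=(c[...,:2]-T)@ex;Y=(c[...,:2]-T)@ey;Z=c[...,2]
v,u=np.mgrid[0:400,0:640]
m=(v<50)&(Z>.118)&(Z<.130)&(X>.1)&(X<.14)
r=cv2.minAreaRect(np.stack([X[m],Y[m]],-1).astype(np.float32));print("rail",r,m.sum(),np.median(Z[m]))
m2=(v<60)&(Z>.118)&(Z<.145)&(X>.1)&(X<.14);print("ends",Y[m2].min(),Y[m2].max())
for y in np.arange(-.1,.11,.02):
    k=m&(abs(Y-y)<.01)
    if k.sum(): print(round(y,2),k.sum(),np.round([X[k].min(),np.median(X[k]),X[k].max(),np.median(Z[k])],4))
ys=np.sort(Y[m]);g=np.diff(ys);print("gaps",[(round(ys[i],4),round(ys[i+1],4)) for i in np.argsort(g)[-3:]])
h=np.histogram(Y[m],np.arange(-.03,.03,.002));print(h[0])
b=(v>165)&(v<260)&(u>230)&(u<400)&(abs(X)<.08)&(abs(Y)<.035)&(Z>.19)
print("flange z",np.percentile(Z[b],[5,50,95]))
f=b&(v<212)&(u>255)&(u<385); r=cv2.minAreaRect(np.stack([X[f],Y[f]],-1).astype(np.float32));print("lip",r,X[f].max(),np.percentile(Y[f],[1,99]))
b2=b&(X>.035);print(np.percentile(X[b2],[1,50,99]),np.percentile(Y[b2],[1,99]),np.median(Z[b2]))
for y in(-.018,0,.018):
    k=b2&(abs(Y-y)<.004);print(y,X[k].max(),np.median(Z[k]))
E
```

```text
rail ((0.12051724642515182, -0.001991778612136841), (0.2580333352088928, 0.009250458329916), 89.73741149902344) 5028 0.12467886211239064
ends -0.13271936826011835 0.12932780215986936
-0.1 394 [0.1172 0.1195 0.1225 0.1247]
-0.08 409 [0.1174 0.1195 0.123  0.1247]
-0.06 406 [0.1174 0.1197 0.123  0.1248]
-0.04 407 [0.1176 0.1197 0.123  0.1248]
-0.02 397 [0.1177 0.1198 0.1229 0.1246]
0.0 122 [0.1177 0.1201 0.1232 0.1236]
0.02 413 [0.1177 0.1202 0.1232 0.1247]
0.04 402 [0.1179 0.1202 0.1233 0.1246]
0.06 397 [0.1181 0.1201 0.1232 0.1246]
0.08 419 [0.1182 0.1204 0.1238 0.1247]
0.1 404 [0.1182 0.1205 0.1238 0.1245]
gaps [(np.float64(0.1241), np.float64(0.1246)), (np.float64(0.1265), np.float64(0.127)), (np.float64(-0.0093), np.float64(0.0049))]
[46 36 37 42 35 44 38 36 43 40 18  0  0  0  0  0  0 20 46 38 47 38 43 41
 39 45 36 45 39]
flange z [0.19269928 0.20400492 0.20533793]
lip ((0.04137617349624634, -0.0007859878242015839), (0.015570105984807014, 0.05171918123960495), 0.35069629549980164) 0.04918485990488598 [-0.0250874   0.02348323]
[0.03517866 0.04332113 0.0489808 ] [-0.0244071   0.02298215] 0.2042974426649303
-0.018 0.04909436165079044 0.20439241361023122
0 0.0491004621701891 0.20434246320787164
0.018 0.04904717339060599 0.20427458482648359
```

```bash
cat >> h.py <<'E'
PSI0=-.1445;PSI=-.149
T0=np.array([.49530,.11801]);e0=np.array([np.cos(PSI0),np.sin(PSI0)]);f0=np.array([-e0[1],e0[0]])
ex=np.array([np.cos(PSI),np.sin(PSI)]);ey=np.array([-ex[1],ex[0]])
NOTCH=T0+.1200*e0-.0022*f0
def tgt(s,z,dx=0): # s: offset of lip along rail from notch
    return [*(NOTCH+s*ey-(.042-dx)*ex+.0007*ey),z]
def force(F0):
    a=[]
    for _ in range(3): hold(.03);a.append(observe()["contact_force"])
    d=np.mean(a,0)-F0; return np.array([d[:2]@ex,d[:2]@ey,d[2]])
E
python3 - <<'E'
from h import *
line_to(tgt(.016,.165,-.03),rot(PSI),velocity=.1)
line_to(tgt(.016,.150),velocity=.08)
line_to(tgt(.016,.122),velocity=.05);hold(.4)
F0=np.mean([ (hold(.03),observe()["contact_force"])[1] for _ in range(6)],0);np.save("F0.npy",F0);print(F0)
z=.122
line_to(tgt(.016,.101),velocity=.03);z=.101;hold(.2)
f=force(F0);print(z,f)
while f[2]<2 and z>.0945 and np.abs(f[:2]).max()<6:
    z-=.0005;line_to(tgt(.016,z),velocity=.01);f=force(F0);print(round(z,4),f.round(2))
o=observe();print(o["clock"],o["position"],o["moment"],tgt(.016,z))
take("wrist","w3")
E
```

```text
[ 0.40420577  0.27386124 -2.04777823]
0.101 [-0.23217445 -0.22268516  0.20609076]
0.1005 [-1.2  -0.61  0.01]
0.1 [-0.89 -0.89  0.13]
0.0995 [-0.51 -0.42 -0.29]
0.099 [-0.28  0.2   0.2 ]
0.0985 [-0.29  0.06  0.17]
0.098 [-0.27 -0.04 -0.3 ]
0.0975 [-0.56 -0.12  0.13]
0.097 [-0.1   0.01  0.73]
0.0965 [-1.9  -0.72  4.34]
16.0917 [0.57481806 0.12134268 0.09689423] [-0.04114019  0.07246287 -0.08042243] [np.float64(0.5746770307389545), np.float64(0.1213030437005598), 0.0965]
```

View pics/w3.png

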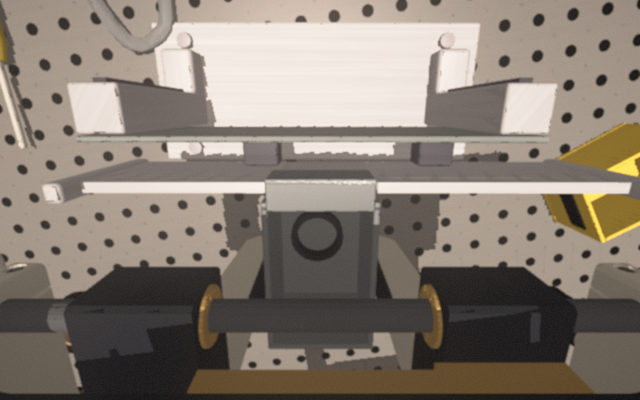

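The lip straddles the rail: the flange covers the rail at (320,185), and contact came at the expected rib-riding height. I slide along with light contact towards the notch.

```bash
python3 - <<'E'
from h import *
F0=np.load("F0.npy");z=.0968;s=.016
line_to(tgt(s,z),velocity=.01)
ok=True
while s>1e-6:
    s=max(0,s-.002);line_to(tgt(s,z),velocity=.015);f=force(F0)
    if f[2]<.8 and z>.0905: z-=.0004;line_to(tgt(s,z),velocity=.01)
    elif f[2]>4: z+=.0004;line_to(tgt(s,z),velocity=.01)
    print(round(s,4),round(z,4),f.round(2))
    if np.abs(f[:2]).max()>10: ok=False;break
while ok and z>.0875:
    z-=.0008 if z>.0905 else .0004;line_to(tgt(s,z),velocity=.012);f=force(F0);print(round(z,4),f.round(2))
    if f[2]>2 or np.abs(f[:2]).max()>8: break
o=observe();print(o["clock"],o["position"],o["moment"],tgt(s,z))
E
```

```text
0.014 0.0972 [-0.41  3.2   4.32]
0.012 0.0972 [-0.69  0.17  2.26]
0.01 0.0972 [-0.54 -0.64  1.72]
0.008 0.0972 [-0.94 -0.28  1.09]
0.006 0.0968 [ 0.05 -0.02  0.04]
0.004 0.0964 [-0.81 -0.34 -0.44]
0.002 0.096 [-0.71 -0.19  0.14]
0 0.0956 [-0.61 -0.48  0.11]
0.0948 [-0.34 -0.32  0.1 ]
0.094 [-0.05 -0.62 -0.02]
0.0932 [-0.59 -0.15 -0.02]
0.0924 [-0.34 -0.54 -0.48]
0.0916 [ 0.04 -0.69  0.17]
0.0908 [-0.85 -0.31  0.19]
0.09 [-0.81 -0.33 -0.49]
0.0896 [-0.46 -0.06  0.17]
0.0892 [ 0.37 -0.41 -0.37]
0.0888 [-1.3  -0.46  2.37]
24.2083 [0.57239881 0.10549009 0.0890246 ] [ 0.01734602  0.06606115 -0.0060075 ] [np.float64(0.5723018421494921), np.float64(0.10548032335403001), 0.08880000000000005]
```

The rib dropped in: contact came 8 mm below the riding height, so the bin is home. I ease it back until the skirt takes up the slack, then release and withdraw straight up.

```bash
python3 - <<'E'
from h import *
F0=np.load("F0.npy");dx=0
while dx>-.0024:
    dx-=.0004;line_to(tgt(0,.0889,dx),velocity=.01);f=force(F0);print(round(dx,4),f.round(2))
    if f[0]>2.5: break
grab(3);hold(.4);print(force(F0),observe()["finger_gap"])
open_gripper();hold(.4)
print(observe()["contact_force"],observe()["finger_gap"])
q=observe()["position"]
line_to([q[0],q[1],.175],velocity=.05);hold(.3)
line_to([*(q[:2]-.07*ex),.22],velocity=.12);hold(.3)
p,c=take("wrist","w4");take("scene","s4")
b=cv2.imread("pics/s4.png")[140:240,230:390];cv2.imwrite("pics/s4c.png",cv2.resize(b,None,fx=5,fy=5,interpolation=cv2.INTER_CUBIC))
X=(c[...,:2]-NOTCH)@ex;Y=(c[...,:2]-NOTCH)@ey;Z=c[...,2]
m=(X>-.004)&(X<.008)&(abs(Y)<.02)&(Z>.11);print("flange",np.percentile(Z[m],[5,50,95]))
m=(X>-.09)&(X<.02)&(abs(Y)<.035)&(Z>.11);print(cv2.minAreaRect(np.stack([X[m],Y[m]],-1).astype(np.float32)))
m=(X>-.09)&(X<-.076)&(abs(Y)<.035)&(Z>.1);print("front rim z",np.percentile(Z[m],[50,95]))
print(observe()["clock"])
E
```

```text
-0.0004 [ 0.16 -0.4   1.75]
-0.0008 [ 1.41 -0.55  2.07]
-0.0012 [2.71 0.36 1.38]
[4.76383825 0.23284833 1.36162031] 0.05186440307588911
[ 0.54209538 -0.02128258  1.14644367] 0.09287302978692252
flange [0.12781739 0.12901863 0.13013863]
((-0.03500571474432945, 7.227063179016113e-07), (0.06999626010656357, 0.1099882423877716), 89.99939727783203)
front rim z [0.32041213 0.33728652]
30.625
```

View pics/w4.png

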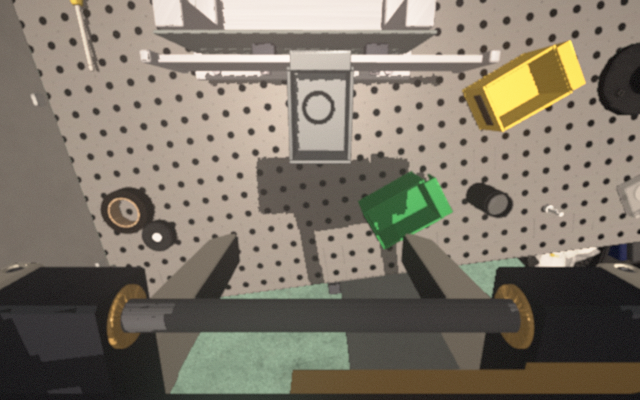

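View pics/s4c.png

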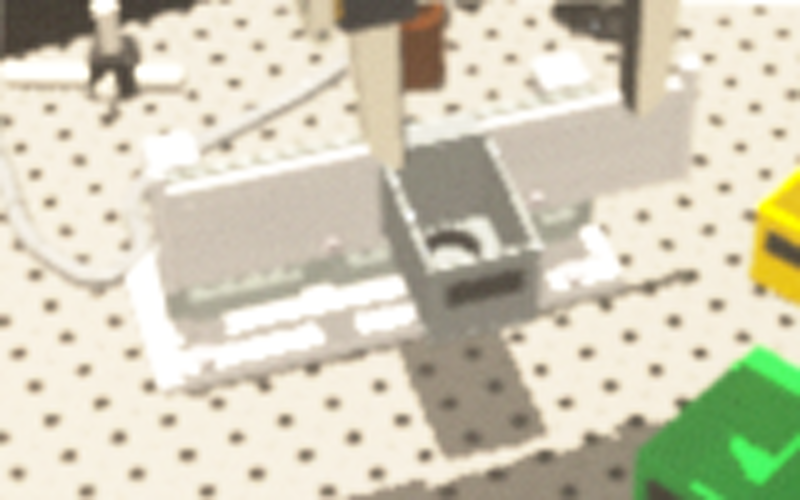

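The bin hangs on the rail with the ring inside (wrist (318,107), lip (320,60)). The flange top is at 0.129 m, which is fully home, and the gripper is clear.

```bash
python3 -c "
from bench import *
hold(.5);print(sign_off())"
```

```text
the job is handed in; nothing more can be done
None
```

The grey bin, with the ring still in it, hangs fully home in the rail's notch; the arm is clear of it, and I handed the job in at about 31 s of the 72 s allowed.

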